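# Hold back the belt tensioner of a leather-edge burnisher

### The arm

A 6-joint arm with a two-finger parallel gripper is mounted at the origin on the work surface. World frame = base frame: x ahead of the robot, y to its left, z up, the work surface at z = 0. Lengths are in mm, angles in rad, forces in N, time in s.
With the tool pointing down it reaches from about 275 to 1000 mm from the base axis. Payload 8.4 kg.
Tool frame: the origin (TCP) lies midway between the tips of the shut fingers; the grasp point (between the pads) lies 19 mm behind it; z points along the fingers, y is the line along which they close (so a half turn about z gives the same grasp; the last joint's range is limited). The gripper opens to 85 mm and grips with 20 to 120 N. Pads are 22 mm wide; open, the fingers measure 114 mm over their backs; the gripper's body (76 mm by 85 mm) begins 54 mm behind the grasp point. The pads swing forward as they close: fully open they stand 13 mm farther back than shut.
Start: joints at [-1.238, 0.353, 1.633, -0, 1.155, -0.002], TCP at [205.361, -590.3, 197.581] pointing down, gripper open.
Joint ranges: [-2.63, 2.63], [-0.92, 2.1], [0.06, 2.66], [-1.3, 4.44], [0, 2.69], [-3.02, 3.02]. Speed limits (rad/s): [2.22, 2.22, 2.79, 3.14, 3.14, 3.14].

### API

Orientations are given as [roll, pitch, yaw] about the fixed x, y, z axes, in that order (R = Rz(yaw) Ry(pitch) Rx(roll)).
In Python, from rig import monitor, imaging, r gives the robot as it stands.
- The arm moves only by the tool drive_tool, never from a script. Its argument "plan" is a list of rows, each an object of numbers: "x", "y", "z": the shift along the tool's x, y, z in units of 50 mm (1.0 is 50 mm); "ax", "ay", "az": the turn, a rotation vector about the tool's x, y, z in units of 6 degrees (1.0 is 6 degrees); "hand": the finger opening in mm, from 0 to 85.4. In form: [{"x": .., "y": .., "z": .., "ax": .., "ay": .., "az": .., "hand": ..}, ...]. A call has 1 to 8 rows; each row is the pose to reach, as a shift and turn from the pose commanded when the call began, along the tool's axes at that moment; what a row does not reach only later rows make up. A row lasts 1/10 s, in which the tool goes at most 50 mm and 8.59 degrees, less where a joint would pass 70% of its speed; a pose out of reach is approached as far as the arm can. A call with a gripper value outside its range is refused whole. The fingers move at their own pace and stop on an object; "grip_force" is the grip in N (left out, the last holds). Time passes only in rows, so rows that repeat a pose let the fingers close. It gives the time, the measured TCP pose, the force, the opening and the grip force at its end, in the units of the state.
- monitor.sense(): the state, without advancing time (a new reading comes with each control period).
- imaging.grab_frame(name): name is "side" or "top"; returns the picture (480x640x3 uint8, red, green, blue); there is no depth.
- imaging.camera_info(name): a dict with "mtx" (3x3 intrinsics, pixels), "R" (3x3) and "t" (3): a world point X has camera coordinates R X + t. Camera axes: x right, y down, z forward; pixel columns grow to the right and rows downward; lengths in mm; the calibration is good to about 2 mm. A picture is of the moment at which its call begins. camera_info takes no time and is no camera call.
- r.sign_off(): hands the job in; it is judged then, once.
The state is a dict: "clock": time; "qpos": joint angles; "qvel": joint speeds; "joint_efforts": joint torques, N m; "eef_pos": TCP position; "tcp_rot": TCP orientation; "contact_force": force on the tool from outside, world axes, zero at the start; "wrist_torque": the same for the moment, N m; "opening": opening from 0.0 (shut) to 1.0 (fully open); "grasp_force": force on a finger pad.
Only numpy, scipy, OpenCV 4.12 (cv2) and the standard library are available. Lean on these libraries where they do the work, as an engineer would, in place of code of your own. Each camera call takes 0.05 s, during which the arm holds its last target. There are 200 camera calls.

### The job

The burnisher on the kitchen table needs a new drive belt: pick up the flat wooden-handled pry blade, slip it into the notch under the belt cover and lever the cover up with the blade rather than your fingers, swing the cover right back so that it stays open by itself, and lay the blade back down on the table. Then, with bare closed fingers, push the sprung tensioner arm's roller back until its pawl has clicked over the tooth and dropped again, stay short of the arm's end stop, and finish there still holding the arm back against its spring (it would fly back if let go). Leave the other things on the table where they are.

Things in the scene. Friction and masses are not known exactly. Their poses are not given: they have to be found in the camera images.
- machine: the burnisher's grey housing, an open-topped box fixed to the table, 260 mm (x) x 170 mm (y) x 75 mm high, walls 5 mm, inner floor at 12 mm; origin at the centre of its underside, z up. Its cover is hinged along the -y side and opens from the +y side. A wooden mandrel sticks out 70 mm from the +x end. Inside: pulleys, 48 mm high, at (-100,-45) and (86,-35) mm, radii 20 and 34.
- pry_gap (a point): the middle of the pry notch at the outer face of the machine's +y wall, at machine (0, 85, 69) mm: an opening 80 mm wide (along machine x) and 12 mm high, from the lowered wall edge at 63 mm up to the cover's underside at 75.5 mm. Behind it the space is free for 40 mm inwards. A blade goes in level, along machine -y. Axes as the machine's.
- cover (a joint): angle of the belt cover, a flat aluminium plate 260 x 170 x 6 mm, 0.12 kg, flush with the housing: 0 shut, grows as its +y edge rises, 1.9 fully back. The stiff hinge keeps it wherever it is left; lifting the edge takes about 2 N.
- cover_hinge (a point): a point on the cover's hinge line at its middle, at machine (0, -85, 75.5) mm; the line runs along machine x. The cover turns about it.
- cover_lip (a point): the middle of the cover's free edge, on its underside, 170 mm from the hinge line; moves with the cover.
- pry: the pry blade, lying flat on the table: wooden handle 110 mm long (x), 20 mm wide (y), 22 mm high (z); steel blade 24 mm wide, 3 mm thick, reaching 90 mm beyond the handle's +x end (tip at x = 145 mm), its mid-plane 10.5 mm above the underside. Origin at the middle of the handle's underside, x towards the blade tip, z up. About 0.11 kg.
- tensioner (a joint): angle of the tensioner arm inside the housing, pivoting about a vertical axis: 0 at rest, grows as the roller is pushed towards machine +x (clockwise from above), end stop at 0.85. Its spring gives about 2 N at the roller at rest, 8 N at 0.7. The pawl rides over the tooth from about 0.19 to 0.47 and is down again beyond; 0.50 to 0.80 is wanted.
- roller (a point): top centre of the roller standing at the tensioner arm's tip, an aluminium cylinder 22 mm across, from 36 to 64 mm above the table, 80 mm from the pivot. At rest at machine (-15, 27) mm; at angle a it is at machine (20 + 80 sin(a-0.45), -45 + 80 cos(a-0.45)) mm. The arm bar lies below 36 mm. Push from its machine -x side, empty for 80 mm.
- pivot (a point): the tensioner's pivot, at machine (20, -45, 26) mm, fixed; axes as the machine's.
- pawl (a joint): lift of the sprung pawl slider beside the pivot, m: 0 when down, up to 0.003 as the arm's tooth passes under its nose, then back to 0 (the click).
- mug: a white ceramic mug, 76 mm across, 90 mm high, handle at its +y, loose bystander; origin under its centre
- spool: an upright black thread spool, 40 mm across, 46 mm high, loose bystander; origin under its centre
- slicker: a turned wooden edge slicker standing upright, 34 mm across, 92 mm high, loose bystander; origin under its centre
- awl: an awl like a small screwdriver, 170 mm long, lying, loose bystander; origin at its middle or grip on the underside
- jar: an amber glass glue jar with black lid, 64 mm across, 75 mm high, loose bystander; origin under its centre
- shaker: a white ceramic salt shaker, 44 mm across, 85 mm high, loose bystander; origin under its centre
Things that resemble listed ones, but are neither listed nor needed, are in the scene too. Leave any blue, pink or purple look-alike of the pry alone.

How it is judged:
By the outcome, as a careful person would: the job done as asked, in the order asked, and still so for the second after the job is handed in, while the arm keeps its last pose, push and grip.
It also fails if it takes over 67 s, if anything falls off the work surface, if the arm or the gripper's body presses on something with over 40 N, if the wrist force passes 120 N, or if a joint passes its speed limit or range.

## Working session

There is one attempt and no reset: what is moved stays moved. The work goes in short steps, Python scripts to look and compute and a tool call to move; the robot and the scene stay as the last step left them, time stands still between calls to the robot, and variables do not carry over. Pictures are saved under pics/ and viewed, at most 10 in all, crops included, and the job is handed in when it is done.

Besides the shell and the picture viewer there is one more tool, called after "Emit:" as name([rows], argument=value, ...), one row to a line, values as JSON. drive_tool: Moves the arm, as the interface text tells. Its arguments: {"type":"object","properties":{"plan":{"type":"array","items":{"type":"object","properties":{"x":{"type":"number"},"y":{"type":"number"},"z":{"type":"number"},"ax":{"type":"number"},"ay":{"type":"number"},"az":{"type":"number"},"hand":{"type":"number"}}}},"grip_force":{"type":"number"}},"required":["plan"]}

```bash
mkdir -p pics; ls
python3 - <<'E'
from rig import monitor, imaging, r
import cv2
for n in("side","top"):
    im=imaging.grab_frame(n); cv2.imwrite(f"pics/{n}0.png",im[:,:,::-1])
    c=imaging.camera_info(n); print(n,c["mtx"],c["R"],c["t"])
print(monitor.sense())
E
```

```text
pics
side [[446.04149838   0.         316.43473276]
 [  0.         446.04149838 241.6385965 ]
 [  0.           0.           1.        ]] [[-0.99743315 -0.07092481  0.0098378 ]
 [-0.05730617  0.70832195 -0.70355953]
 [ 0.0429315  -0.70231737 -0.71056822]] [ 491.63422579   16.1584224  1215.11540917]
top [[506.19290461   0.         320.19757512]
 [  0.         506.19290461 238.38591626]
 [  0.           0.           1.        ]] [[-0.02926797 -0.99957104  0.00106366]
 [-0.98122894  0.02852795 -0.19072472]
 [ 0.19061256 -0.00662582 -0.98164299]] [  95.45126107  481.74993691 1519.54262233]
{'clock': 0.1, 'qpos': array([-1.23840684e+00,  3.53556414e-01,  1.63402587e+00,  2.26149838e-06,
        1.15519013e+00, -2.39879094e-03]), 'qvel': array([-0.00118876, -0.0023784 ,  0.00047593,  0.00067556, -0.00040994,
        0.00040663]), 'joint_efforts': array([ 1.69874288e-04, -6.06356621e+01, -3.42820466e+01,  4.24077029e-05,
        4.14559938e-03, -1.16718650e-05]), 'eef_pos': array([ 205.21291972, -589.88145173,  196.96531562]), 'tcp_rot': array([-3.14041291e+00, -4.89786991e-06,  3.34787357e-01]), 'contact_force': array([-0.24724853, -0.22130287, -0.57360767]), 'wrist_torque': array([ 0.02745286, -0.00318378,  0.03264681]), 'grasp_force': 0.0, 'opening': 1.0012155980272444}
```

View pics/top0.png

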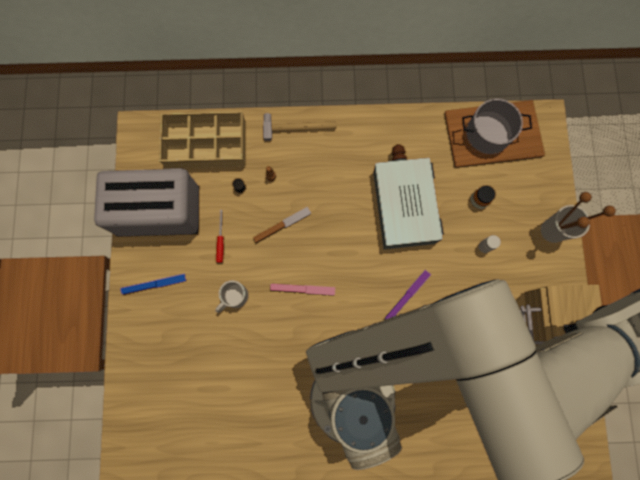

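View pics/side0.png

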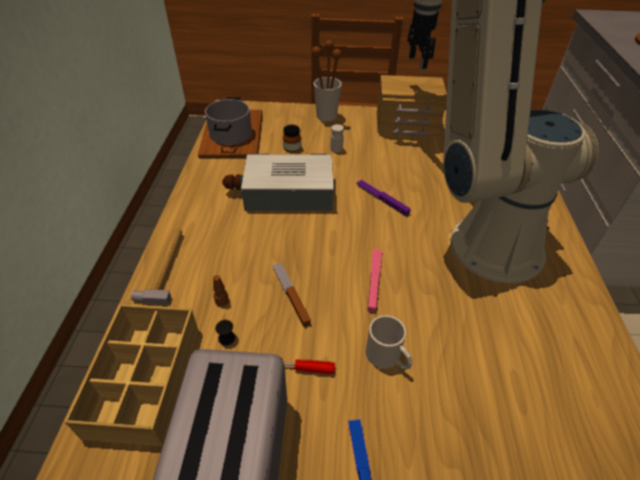

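The top view shows the machine at about (407,203) with its mandrel up at (398,152), so machine x runs roughly along world x and the notch is on the left. Things that could be taken for the pry: brown handle with steel blade (283,225), blue (153,284), pink (302,290), purple (408,295), awl (220,240), hammer (300,127). I choose the wooden-handled one at (283,225).

```bash
cat > h.py <<'E'
import numpy as np, cv2
from rig import monitor, imaging, r
from scipy.spatial.transform import Rotation as Ro
def ray(n,px,z):
    c=imaging.camera_info(n); R,t=np.array(c["R"]),np.array(c["t"])
    d=R.T@np.linalg.inv(c["mtx"])@np.array([px[0],px[1],1.]); o=-R.T@t
    return o+d*(z-o[2])/d[2]
def proj(n,X):
    c=imaging.camera_info(n); p=np.array(c["mtx"])@(np.array(c["R"])@X+c["t"]); return p[:2]/p[2]
def blobs(mask,off,amin=30):
    for c in cv2.findContours(mask.astype(np.uint8),cv2.RETR_EXTERNAL,cv2.CHAIN_APPROX_NONE)[0]:
        if cv2.contourArea(c)>amin: yield cv2.contourArea(c),(c[:,0,:]+np.array(off)).astype(np.float32)
E
python3 - <<'E'
from h import *
im=cv2.imread("pics/top0.png")
a=cv2.resize(im[195:255,240:330],None,fx=6,fy=6,interpolation=cv2.INTER_CUBIC)
cv2.imwrite("pics/crop1.png",a)
hsv=cv2.cvtColor(im,cv2.COLOR_BGR2HSV)
print("blade",hsv[217,298],"handle",hsv[231,272],"table",hsv[245,300],"cover",hsv[180,390], "side",hsv[240,420])
for p in [(272,231),(298,217),(260,260),(407,175)]: print(p,hsv[p[1],p[0]])
# cover: low sat, bright
m=(hsv[140:260,360:455,1]<60)&(hsv[140:260,360:455,2]>140)
for A,c in blobs(m,(360,140),300):
    rc=cv2.minAreaRect(c); print(A,rc); print(np.array([ray("top",p,81.5) for p in cv2.boxPoints(rc)]).round(1))
E
```

```text
blade [ 14  36 154] handle [ 13 177 118] table [ 18 135 149] cover [ 33  27 180] side [ 32  27 171]
(272, 231) [ 13 177 118]
(298, 217) [ 14  36 154]
(260, 260) [ 18 135 161]
(407, 175) [ 38  25 183]
4396.0 ((408.4694519042969, 200.770751953125), (83.59355163574219, 55.97132873535156), 82.40535736083984)
[[ 711.4  -96.6   81.5]
 [ 730.6 -271.    81.5]
 [ 466.5 -285.7   81.5]
 [ 448.6 -116.8   81.5]]
```

View pics/crop1.png

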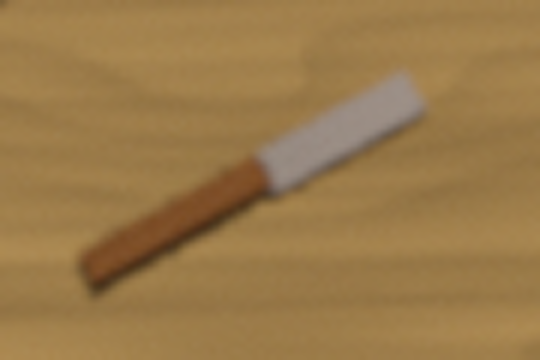

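The crop shows a brown wooden handle from (85,270) to (265,175) and a steel blade up to about (425,95) in crop pixels, so it is the right thing.

Run:
```python
from h import *
im=cv2.imread("pics/top0.png"); hsv=cv2.cvtColor(im,cv2.COLOR_BGR2HSV).astype(int)
def wrect(n,c,z):
    w=np.array([ray(n,p,z)[:2] for p in c],np.float32); rc=cv2.minAreaRect(w); return rc,cv2.boxPoints(rc)
s=hsv[140:260,360:455]
for A,c in blobs((s[...,1]<60)&(s[...,2]>140),(360,140),300):
    rc,b=wrect("top",c,81.5); print("cover",rc,b.round(1))
s=hsv[195:255,240:330]
for A,c in blobs((s[...,1]<70)&(s[...,2]>100),(240,195)): 
    rc,b=wrect("top",c,12); print("blade",A,rc,b.round(1))
for A,c in blobs((s[...,1]>150)&(s[...,0]<16)&(s[...,2]<150),(240,195)): 
    rc,b=wrect("top",c,20); print("handle",A,rc,b.round(1))
sd=cv2.imread("pics/side0.png")
# side cover corners for cross-check
hs=cv2.cvtColor(sd,cv2.COLOR_BGR2HSV).astype(int)[145:220,230:345]
print(hs[20,20],hs[50,50])
for A,c in blobs((hs[...,1]<70)&(hs[...,2]>130),(230,145),200):
    rc,b=wrect("side",c,81.5); print("side cover",A,rc,b.round(1))
for n,p in dict(mug=(233,293),spool=(239,185),slick=(270,174),jar=(485,196),shaker=(490,244),purp=(408,295),pink1=(335,291),pink2=(270,288),awl1=(220,262),awl2=(220,210)).items(): print(n,ray("top",p,30).round()[:2])
```

```text
cover ((589.0513305664062, -191.08067321777344), (260.3329162597656, 169.92578125), 4.554306983947754) [[ 452.5 -116.7]
 [ 466.  -286.1]
 [ 725.6 -265.4]
 [ 712.1  -96.1]]
blade 182.0 ((563.4946899414062, 155.80270385742188), (25.037059783935547, 90.7625961303711), 27.68008804321289) [[531.3 190.2]
 [573.5 109.8]
 [595.7 121.4]
 [553.5 201.8]]
handle 171.0 ((515.133544921875, 243.61444091796875), (20.51551055908203, 104.09976196289062), 28.575639724731445) [[481.2 284.4]
 [531.  193. ]
 [549.  202.8]
 [499.2 294.2]]
[ 18  57 191] [30 38 40]
side cover 2807.0 ((591.9352416992188, -191.54335021972656), (258.4804992675781, 167.35398864746094), 4.77775239944458) [[ 456.2 -118.9]
 [ 470.1 -285.7]
 [ 727.7 -264.2]
 [ 713.8  -97.4]]
mug [325. 353.]
spool [668. 335.]
slick [702. 236.]
jar [ 609. -446.]
shaker [ 454. -448.]
purp [ 303. -182.]
pink1 [322.  41.]
pink2 [337. 240.]
awl1 [422. 394.]
awl2 [588. 395.]
```

```bash
cat >> h.py <<'E'
C=np.array([590.,-191.,0]); YAW=0.081; RM=Ro.from_euler('z',YAW)
def mach(p): return C+RM.apply(p)
def go(pos,rpy,cmd=None):
    s=monitor.sense(); p0,e0=(s["eef_pos"],s["tcp_rot"]) if cmd is None else cmd
    R0=Ro.from_euler('xyz',e0); d=R0.inv().apply(np.array(pos)-p0)/50; w=(R0.inv()*Ro.from_euler('xyz',rpy)).as_rotvec()/np.radians(6)
    print("t",round(s["clock"],2),"xyz",d.round(3),"a",w.round(3))
E
python3 - <<'E'
from h import *
go([527.3,221,120],[np.pi,0,2.068],([205.361,-590.3,197.581],[np.pi,0,.3348]))
E
```

```text
t 0.1 xyz [ 11.413 -13.209   1.552] a [  0.      0.    -16.551]
```

Emit:
drive_tool([
  {"x": 11.41,"y": -13.21,"z": 1.55,"az": -16.55,"hand": 50},
  {"x": 11.41,"y": -13.21,"z": 1.55,"az": -16.55,"hand": 50},
  {"x": 11.41,"y": -13.21,"z": 1.55,"az": -16.55,"hand": 50},
  {"x": 11.41,"y": -13.21,"z": 1.55,"az": -16.55,"hand": 50},
  {"x": 11.41,"y": -13.21,"z": 1.55,"az": -16.55,"hand": 50},
  {"x": 11.41,"y": -13.21,"z": 1.55,"az": -16.55,"hand": 50},
  {"x": 11.41,"y": -13.21,"z": 1.55,"az": -16.55,"hand": 50},
  {"x": 11.41,"y": -13.21,"z": 1.55,"az": -16.55,"hand": 50},
])

```text
invalid input
```

Run:
```python
from h import *
print(monitor.sense()["eef_pos"],monitor.sense()["tcp_rot"],monitor.sense()["qpos"])
go([527.3,221,120],[np.pi,0,2.068])
```

```text
[ 205.21291972 -589.88145173  196.96531562] [-3.14041291e+00 -4.89786991e-06  3.34787357e-01] [-1.23840684e+00  3.53556414e-01  1.63402587e+00  2.26149838e-06
  1.15519013e+00 -2.39879094e-03]
t 0.1 xyz [ 11.413 -13.199   1.555] a [-8.0000e-03 -1.0000e-02 -1.6551e+01]
```

Emit:
drive_tool([
  {"x": 11.41,"y": -13.21,"z": 1.55,"ax": 0,"ay": 0,"az": -16.55,"hand": 50},
  {"x": 11.41,"y": -13.21,"z": 1.55,"ax": 0,"ay": 0,"az": -16.55,"hand": 50},
  {"x": 11.41,"y": -13.21,"z": 1.55,"ax": 0,"ay": 0,"az": -16.55,"hand": 50},
  {"x": 11.41,"y": -13.21,"z": 1.55,"ax": 0,"ay": 0,"az": -16.55,"hand": 50},
  {"x": 11.41,"y": -13.21,"z": 1.55,"ax": 0,"ay": 0,"az": -16.55,"hand": 50},
  {"x": 11.41,"y": -13.21,"z": 1.55,"ax": 0,"ay": 0,"az": -16.55,"hand": 50},
  {"x": 11.41,"y": -13.21,"z": 1.55,"ax": 0,"ay": 0,"az": -16.55,"hand": 50},
  {"x": 11.41,"y": -13.21,"z": 1.55,"ax": 0,"ay": 0,"az": -16.55,"hand": 50},
])

```text
clock: 0.9
eef_pos: [352.4, -218.1, 162.0]
tcp_rot: [3.141, 0.0, 1.54]
contact_force: [1.0, 0.4, 0.7]
opening: 0.588
grasp_force: 0.0
```

Run:
```python
from h import *
print(monitor.sense()["eef_pos"],monitor.sense()["tcp_rot"],monitor.sense()["qpos"])
go([527.3,221,120],[np.pi,0,2.068])
```

```text
[ 352.40648215 -218.06780943  162.03872779] [3.14138602e+00 7.63151603e-05 1.54043945e+00] [-5.57779837e-01  6.20895128e-02  2.09592659e+00  4.57199550e-05
  9.83359588e-01 -5.27448306e-01]
t 0.9 xyz [8.884 3.23  0.841] a [ 2.000e-03  1.000e-03 -5.038e+00]
```

Emit:
drive_tool([
  {"x": 8.7,"y": 3.2,"z": 0.8,"ax": 0,"ay": 0,"az": -5,"hand": 50},
  {"x": 8.7,"y": 3.2,"z": 0.8,"ax": 0,"ay": 0,"az": -5,"hand": 50},
  {"x": 8.7,"y": 3.2,"z": 0.8,"ax": 0,"ay": 0,"az": -5,"hand": 50},
  {"x": 8.7,"y": 3.2,"z": 0.8,"ax": 0,"ay": 0,"az": -5,"hand": 50},
  {"x": 8.7,"y": 3.2,"z": 0.8,"ax": 0,"ay": 0,"az": -5,"hand": 50},
  {"x": 8.7,"y": 3.2,"z": 0.8,"ax": 0,"ay": 0,"az": -5,"hand": 50},
  {"x": 8.7,"y": 3.2,"z": 0.8,"ax": 0,"ay": 0,"az": -5,"hand": 50},
  {"x": 8.7,"y": 3.2,"z": 0.8,"ax": 0,"ay": 0,"az": -5,"hand": 50},
])

```text
clock: 1.7
eef_pos: [503.4, 151.0, 127.5]
tcp_rot: [-3.141, 0.0, 2.059]
contact_force: [1.1, -0.3, 0.3]
opening: 0.589
grasp_force: 0.0
```

Emit:
drive_tool([
  {"x": 0.1,"y": 0,"z": 0,"ax": 0,"ay": 0,"az": 0,"hand": 50},
  {"x": 0.1,"y": 0,"z": 0,"ax": 0,"ay": 0,"az": 0,"hand": 50},
  {"x": 0.1,"y": 0,"z": 0,"ax": 0,"ay": 0,"az": 0,"hand": 50},
])

```text
clock: 2.0
eef_pos: [500.1, 152.6, 127.5]
tcp_rot: [-3.14, 0.0, 2.059]
contact_force: [-0.8, -1.0, -0.2]
opening: 0.584
grasp_force: 0.0
```

Run:
```python
from h import *
print(monitor.sense()["eef_pos"],monitor.sense()["tcp_rot"],monitor.sense()["qpos"])
go([527.3,221,3],[np.pi,0,2.068])
```

```text
[500.06634869 152.61080163 127.48684209] [-3.14028997e+00  3.13034727e-05  2.05870835e+00] [ 2.93537578e-01  2.78788541e-01  1.91598256e+00 -3.47567572e-04
  9.48093690e-01 -1.94171531e-01]
t 2.0 xyz [0.953 1.126 2.488] a [-0.012  0.    -0.089]
```

Emit:
drive_tool([
  {"x": 0.95,"y": 1.13,"z": 0.5,"ax": 0,"ay": 0,"az": -0.09,"hand": 50},
  {"x": 0.95,"y": 1.13,"z": 0.5,"ax": 0,"ay": 0,"az": -0.09,"hand": 50},
  {"x": 0.95,"y": 1.13,"z": 1.5,"ax": 0,"ay": 0,"az": -0.09,"hand": 50},
  {"x": 0.95,"y": 1.13,"z": 2.0,"ax": 0,"ay": 0,"az": -0.09,"hand": 50},
  {"x": 0.95,"y": 1.13,"z": 2.3,"ax": 0,"ay": 0,"az": -0.09,"hand": 50},
  {"x": 0.95,"y": 1.13,"z": 2.46,"ax": 0,"ay": 0,"az": -0.09,"hand": 50},
  {"x": 0.95,"y": 1.13,"z": 2.46,"ax": 0,"ay": 0,"az": -0.09,"hand": 50},
  {"x": 0.95,"y": 1.13,"z": 2.46,"ax": 0,"ay": 0,"az": -0.09,"hand": 50},
])

```text
clock: 2.8
eef_pos: [529.5, 221.6, 6.0]
tcp_rot: [3.14, 0.0, 2.067]
contact_force: [0.7, 0.0, 0.8]
opening: 0.588
grasp_force: 0.0
```

Run:
```python
from h import *
print(monitor.sense()["eef_pos"],monitor.sense()["tcp_rot"])
go([527.3,221,3],[np.pi,0,2.068])
cv2.imwrite("pics/t1.png",cv2.resize(imaging.grab_frame("side")[220:350,220:420,::-1],None,fx=4,fy=4))
```

```text
[529.45107813 221.61742712   5.96914434] [3.13996256e+00 1.85856963e-04 2.06713017e+00]
t 2.8 xyz [ 0.01  -0.044  0.059] a [ 0.016  0.002 -0.008]
```

View pics/t1.png

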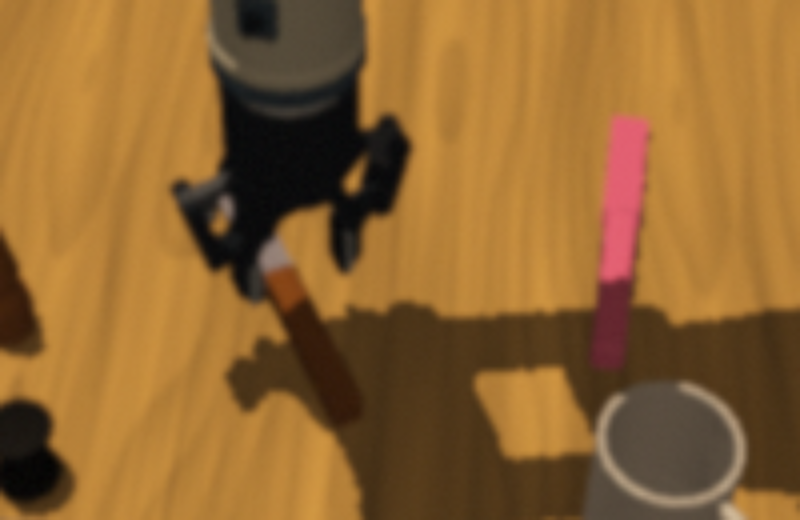

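The crop shows the fingers straddling the pry near the handle/blade joint at crop (283,265). I'll check this against the projections.

Run:
```python
from h import *
f=lambda X:((proj("side",np.array(X))-[220,220])*4).round()
print("tcp",f([529.5,221.6,6]),"junction top",f([541.7,194.7,22]),"tips", f([529.5+22*.88,221.6+22*.4775,16]),f([529.5-22*.88,221.6-22*.4775,16]), "butt",f([489,291,11]),"origin",f([515.4,243,11]))
```

```text
tcp [299. 316.] junction top [283. 263.] tips [265. 318.] [333. 294.] butt [357. 412.] origin [319. 341.]
```

Emit:
drive_tool([
  {"x": 0.01,"y": -0.04,"z": 0.06,"ax": 0,"ay": 0,"az": 0,"hand": 50},
  {"x": 0.01,"y": -0.04,"z": 0.06,"ax": 0,"ay": 0,"az": 0,"hand": 10},
  {"x": 0.01,"y": -0.04,"z": 0.06,"ax": 0,"ay": 0,"az": 0,"hand": 10},
  {"x": 0.01,"y": -0.04,"z": 0.06,"ax": 0,"ay": 0,"az": 0,"hand": 10},
  {"x": 0.01,"y": -0.04,"z": 0.06,"ax": 0,"ay": 0,"az": 0,"hand": 10},
  {"x": 0.01,"y": -0.04,"z": 0.06,"ax": 0,"ay": 0,"az": 0,"hand": 10},
  {"x": 0.01,"y": -0.04,"z": 0.06,"ax": 0,"ay": 0,"az": 0,"hand": 10},
], grip_force=100)

```text
clock: 3.55
eef_pos: [526.6, 221.2, 1.8]
tcp_rot: [-3.142, -0.0, 2.068]
contact_force: [-0.6, -0.7, -0.4]
opening: 0.123
grasp_force: 0.0
```

Run:
```python
from h import *
s=monitor.sense();print(s["eef_pos"],s["tcp_rot"],s["opening"]*85)
# pry target: tip at machine (0,85+40 outside); TCP is 120 behind tip
d=RM.apply([0,1,0])
up=3-10.5
for y in (125,55): print(y,mach([0,y+120,69-10.5+3]).round(1))
go([529,221,120],[np.pi,0,2.068])
go(mach([0,245,66]),[np.pi,0,np.pi/2+YAW])
```

```text
[526.55313248 221.2467832    1.81417243] [-3.14158221e+00 -6.27659048e-06  2.06785779e+00] 10.479077357091422
125 [570.2  53.2  61.5]
55 [575.8 -16.6  61.5]
t 3.55 xyz [-0.028  0.041 -2.364] a [-0.    -0.    -0.001]
t 3.55 xyz [-3.37  -0.836 -1.284] a [-0.    -0.     3.973]
```

Run:
```python
from h import *
cv2.imwrite("pics/t2.png",cv2.resize(imaging.grab_frame("side")[220:350,220:420,::-1],None,fx=4,fy=4))
print(monitor.sense()["opening"],monitor.sense()["grasp_force"])
```

```text
0.11637484669619434 0.0
```

View pics/t2.png

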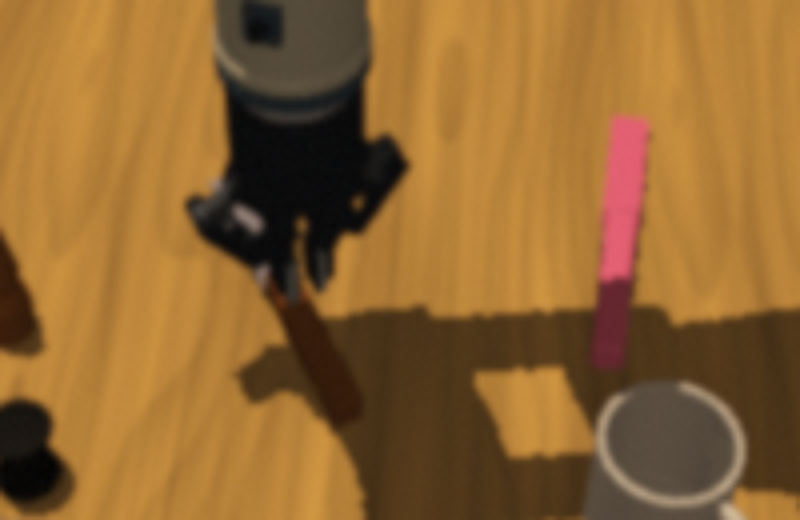

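The fingers are shut to 10 mm and look as if they are above the handle, with tips at crop (290,290) and (322,283). The handle has not moved. I'll work out where the tips really are.

Run:
```python
from h import *
p=lambda u,v:(220+u/4,220+v/4)
for z in (2,12,22,30): print(z,ray("side",p(290,300),z).round(1)[:2],ray("side",p(322,288),z).round(1)[:2])
for z in (2,12,22,30): print(z,((proj("side",np.array([526.5,221,z]))-220)*4).round())
im=imaging.grab_frame("top"); cv2.imwrite("pics/t3.png",cv2.resize(im[160:290,230:380,::-1],None,fx=5,fy=4.6))
s=monitor.sense(); print(s["qpos"],s["eef_pos"])
```

```text
2 [536.9 206.9] [518.3 196.2]
12 [535.8 214.7] [517.4 204. ]
22 [534.7 222.4] [516.5 211.8]
30 [533.8 228.6] [515.7 218.1]
2 [305. 319.]
12 [304. 309.]
22 [304. 299.]
30 [304. 291.]
[ 3.95118786e-01  5.25498742e-01  1.88584559e+00  1.35228618e-05
  7.30332048e-01 -1.01916218e-01] [526.51378382 221.21214435   1.76792315]
```

View pics/t3.png

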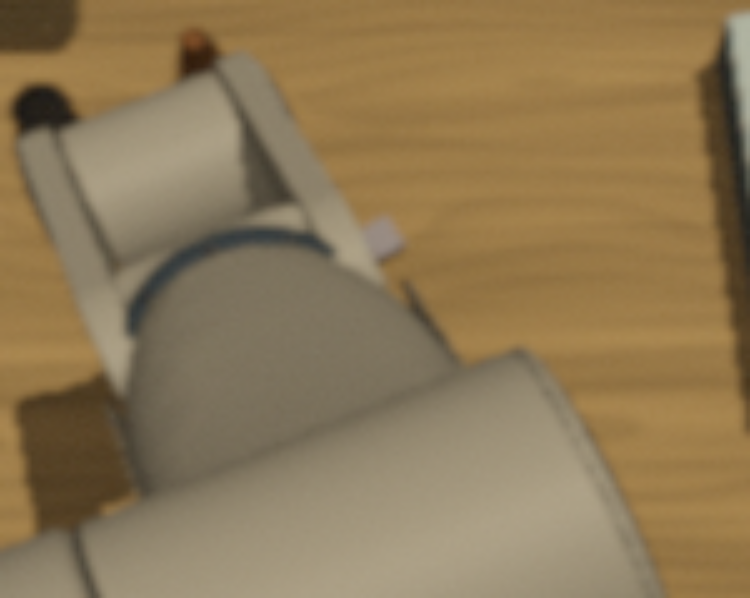

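Emit:
drive_tool([
  {"x": 0,"y": 0,"z": 0,"ax": 0,"ay": 0,"az": 0,"hand": 50},
  {"x": 0,"y": 0,"z": 0,"ax": 0,"ay": 0,"az": 0,"hand": 50},
  {"x": 0,"y": 0,"z": 0,"ax": 0,"ay": 0,"az": 0,"hand": 50},
  {"x": 0,"y": 0,"z": 0.1,"ax": 0,"ay": 0,"az": 0,"hand": 50},
  {"x": 0,"y": 0,"z": 0.1,"ax": 0,"ay": 0,"az": 0,"hand": 50},
], grip_force=100)

```text
clock: 4.15
eef_pos: [526.1, 221.1, -3.8]
tcp_rot: [-3.141, -0.0, 2.068]
contact_force: [0.3, -0.4, 0.1]
opening: 0.586
grasp_force: 0.0
```

Emit:
drive_tool([
  {"x": 0,"y": 0,"z": 0.06,"ax": 0,"ay": 0,"az": 0,"hand": 50},
  {"x": 0,"y": 0,"z": 0.06,"ax": 0,"ay": 0,"az": 0,"hand": 50},
])

```text
clock: 4.35
eef_pos: [526.3, 221.1, -6.6]
tcp_rot: [-3.141, -0.0, 2.068]
contact_force: [0.4, 0.4, 0.4]
opening: 0.589
grasp_force: 0.0
```

Emit:
drive_tool([
  {"x": 0,"y": 0,"z": 0.06,"ax": 0,"ay": 0,"az": 0,"hand": 50},
  {"x": 0,"y": 0,"z": 0.06,"ax": 0,"ay": 0,"az": 0,"hand": 50},
])

```text
clock: 4.55
eef_pos: [526.3, 221.1, -9.6]
tcp_rot: [-3.141, -0.0, 2.068]
contact_force: [0.9, -0.2, -0.4]
opening: 0.584
grasp_force: 0.0
```

Emit:
drive_tool([
  {"x": 0,"y": 0,"z": 0.06,"ax": 0,"ay": 0,"az": 0,"hand": 50},
  {"x": 0,"y": 0,"z": 0.08,"ax": 0,"ay": 0,"az": 0,"hand": 50},
])

```text
clock: 4.75
eef_pos: [526.4, 221.2, -13.5]
tcp_rot: [-3.141, -0.0, 2.068]
contact_force: [0.3, -0.2, 0.3]
opening: 0.586
grasp_force: 0.0
```

Run:
```python
from h import *
im=imaging.grab_frame("side"); cv2.imwrite("pics/t4.png",cv2.resize(im[220:350,220:420,::-1],None,fx=4,fy=4,interpolation=cv2.INTER_CUBIC))
s=monitor.sense(); print(s["eef_pos"],s["contact_force"])
for z in (0,8,16,24,30): print(z,((proj("side",np.array([526.5+29*.88,221+29*.4775,z]))-220)*4).round(),((proj("side",np.array([526.5-29*.88,221-29*.4775,z]))-220)*4).round())
```

```text
[526.33360278 221.15284942 -13.53544883] [ 0.14476784  0.36361982 -0.89811488]
0 [260. 337.] [349. 306.]
8 [260. 329.] [348. 298.]
16 [259. 321.] [348. 290.]
24 [258. 313.] [348. 281.]
30 [258. 307.] [348. 275.]
```

View pics/t4.png

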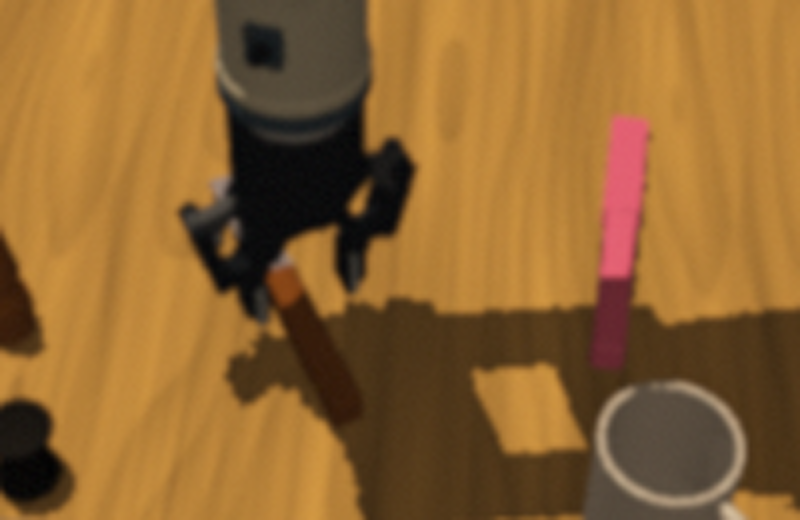

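The tips are at crop (263,318) and (350,290), about z = 17 mm, so the real tips sit about 24 mm above the reported TCP. I'll go 9 mm lower and close.

Emit:
drive_tool([
  {"x": 0,"y": 0,"z": 0.1,"ax": 0,"ay": 0,"az": 0,"hand": 50},
  {"x": 0,"y": 0,"z": 0.18,"ax": 0,"ay": 0,"az": 0,"hand": 50},
  {"x": 0,"y": 0,"z": 0.18,"ax": 0,"ay": 0,"az": 0,"hand": 10},
  {"x": 0,"y": 0,"z": 0.18,"ax": 0,"ay": 0,"az": 0,"hand": 10},
  {"x": 0,"y": 0,"z": 0.18,"ax": 0,"ay": 0,"az": 0,"hand": 10},
  {"x": 0,"y": 0,"z": 0.18,"ax": 0,"ay": 0,"az": 0,"hand": 10},
  {"x": 0,"y": 0,"z": 0.18,"ax": 0,"ay": 0,"az": 0,"hand": 10},
], grip_force=100)

```text
clock: 5.5
eef_pos: [526.8, 221.4, -21.8]
tcp_rot: [3.141, 0.0, 2.068]
contact_force: [0.5, 0.2, 4.6]
opening: 0.2
grasp_force: 98.3
```

Run:
```python
from h import *
s=monitor.sense();print(s["eef_pos"],s["tcp_rot"],s["opening"]*85,s["grasp_force"],s["contact_force"])
```

```text
[526.84040977 221.40239998 -21.84169567] [3.14090866e+00 3.28172427e-05 2.06785309e+00] 16.961161677415554 98.26434016227722 [0.45225697 0.15355991 4.59230814]
```

Emit:
drive_tool([
  {"x": 0,"y": 0,"z": -0.5,"ax": 0,"ay": 0,"az": 0,"hand": 10},
  {"x": 0,"y": 0,"z": -1.2,"ax": 0,"ay": 0,"az": 0,"hand": 10},
  {"x": 0,"y": 0,"z": -1.8,"ax": 0,"ay": 0,"az": 0,"hand": 10},
  {"x": 0,"y": 0,"z": -1.8,"ax": 0,"ay": 0,"az": 0,"hand": 10},
  {"x": 0,"y": 0,"z": -1.8,"ax": 0,"ay": 0,"az": 0,"hand": 10},
])

```text
clock: 6.0
eef_pos: [526.6, 221.2, 68.0]
tcp_rot: [3.141, 0.0, 2.068]
contact_force: [-0.1, -0.1, -1.6]
opening: 0.199
grasp_force: 98.1
```

Run:
```python
from h import *
s=monitor.sense();print(s["eef_pos"],s["tcp_rot"],s["opening"]*85,s["grasp_force"],s["contact_force"])
go(mach([0,285,45]),[np.pi,0,np.pi/2+YAW])
```

```text
[526.57779558 221.23388831  67.97196841] [3.14078298e+00 5.42728096e-05 2.06773592e+00] 16.90196724582698 98.11829209327698 [-0.08211629 -0.06510667 -1.59840291]
t 6.0 xyz [-2.638 -0.513  0.459] a [ 8.000e-03 -1.000e-03  3.972e+00]
```

Emit:
drive_tool([
  {"x": -1,"y": -0.2,"z": 0.2,"ax": 0,"ay": 0,"az": 1.3,"hand": 10},
  {"x": -2,"y": -0.4,"z": 0.4,"ax": 0,"ay": 0,"az": 2.6,"hand": 10},
  {"x": -2.64,"y": -0.51,"z": 0.46,"ax": 0,"ay": 0,"az": 3.97,"hand": 10},
  {"x": -2.64,"y": -0.51,"z": 0.46,"ax": 0,"ay": 0,"az": 3.97,"hand": 10},
  {"x": -2.64,"y": -0.51,"z": 0.46,"ax": 0,"ay": 0,"az": 3.97,"hand": 10},
  {"x": -2.64,"y": -0.51,"z": 0.46,"ax": 0,"ay": 0,"az": 3.97,"hand": 10},
])

```text
clock: 6.6
eef_pos: [566.1, 93.6, 43.9]
tcp_rot: [-3.14, -0.0, 1.654]
contact_force: [-0.3, -0.2, -1.0]
opening: 0.198
grasp_force: 98.0
```

Run:
```python
from h import *
s=monitor.sense();print(s["eef_pos"],s["tcp_rot"],s["opening"]*85)
e=s["eef_pos"]; f=RM.apply([0,-1,0])
for d,z in((30,10.5),(120.5,10.5)): print("exp px",d,[proj(n,e+f*d+[0,0,22+z]).round(1) for n in("side","top")])
im=imaging.grab_frame("side"); cv2.imwrite("pics/t5.png",cv2.resize(im[130:290,210:410,::-1],None,fx=4,fy=3.75,interpolation=cv2.INTER_CUBIC))
go(mach([0,205.5,36.5]),[np.pi,0,np.pi/2+YAW])
```

```text
[566.12502159  93.56771825  43.87623827] [-3.13985822e+00 -1.38560134e-04  1.65357497e+00] 16.7917201980554
exp px 30 [array([285.5, 231.8]), array([325.2, 209.4])]
exp px 120.5 [array([286.8, 208.5]), array([354.5, 206.3])]
t 6.65 xyz [-1.608  0.007  0.154] a [-0.011 -0.001  0.022]
```

View pics/t5.png

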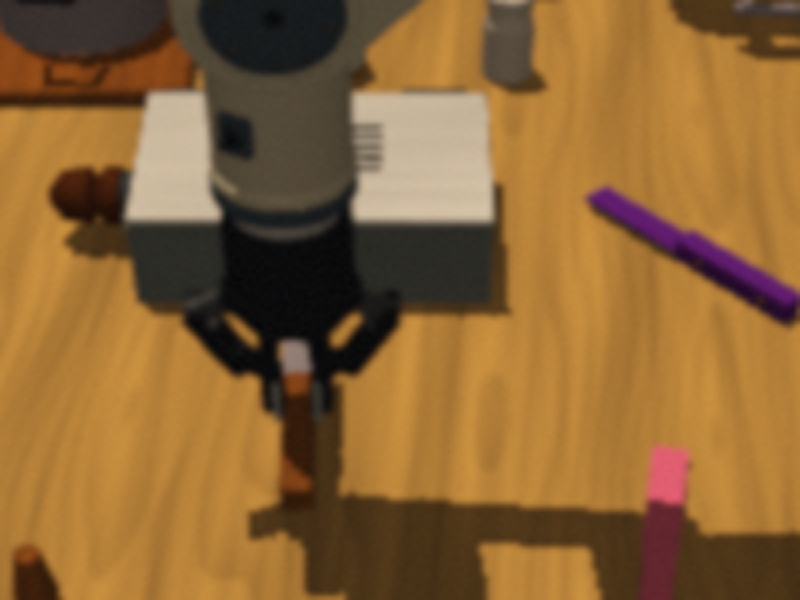

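The pry is level in the grip, with its joint at crop (297,373), which is full-image (284,229.5), close to the expected place. Now approach with the tip 10 mm short of the wall.

Emit:
drive_tool([
  {"x": 0,"y": 0.01,"z": 0.15,"ax": 0,"ay": 0,"az": 0.02,"hand": 10},
  {"x": -0.7,"y": 0.01,"z": 0.15,"ax": 0,"ay": 0,"az": 0.02,"hand": 10},
  {"x": -1.4,"y": 0.01,"z": 0.15,"ax": 0,"ay": 0,"az": 0.02,"hand": 10},
  {"x": -1.4,"y": 0.01,"z": 0.15,"ax": 0,"ay": 0,"az": 0.02,"hand": 10},
  {"x": -1.4,"y": 0.01,"z": 0.15,"ax": 0,"ay": 0,"az": 0.02,"hand": 10},
])

```text
clock: 7.15
eef_pos: [573.0, 23.6, 37.0]
tcp_rot: [-3.141, -0.0, 1.649]
contact_force: [0.5, 0.2, -0.9]
opening: 0.196
grasp_force: 98.0
```

Run:
```python
from h import *
s=monitor.sense();print(s["eef_pos"],s["tcp_rot"],RM.inv().apply(s["eef_pos"]-C))
go(mach([0,175.5,36.5]),[np.pi,0,np.pi/2+YAW])
```

```text
[573.04901123  23.56339806  36.97430188] [-3.14133102e+00 -2.99896258e-04  1.64939298e+00] [  0.46522539 215.23143677  36.97430188]
t 7.15 xyz [-0.795 -0.007  0.009] a [-0.002 -0.003 -0.023]
```

Emit:
drive_tool([
  {"x": -0.2,"y": 0,"z": 0.01,"ax": 0,"ay": 0,"az": 0,"hand": 10},
  {"x": -0.35,"y": 0,"z": 0.01,"ax": 0,"ay": 0,"az": 0,"hand": 10},
  {"x": -0.5,"y": 0,"z": 0.01,"ax": 0,"ay": 0,"az": 0,"hand": 10},
  {"x": -0.5,"y": 0,"z": 0.01,"ax": 0,"ay": 0,"az": 0,"hand": 10},
])

```text
clock: 7.55
eef_pos: [575.4, -2.3, 36.8]
tcp_rot: [3.141, 0.0, 1.65]
contact_force: [-0.4, 0.0, -1.5]
opening: 0.198
grasp_force: 98.0
```

Emit:
drive_tool([
  {"x": -0.15,"y": 0,"z": 0,"ax": 0,"ay": 0,"az": 0,"hand": 10},
  {"x": -0.3,"y": 0,"z": 0,"ax": 0,"ay": 0,"az": 0,"hand": 10},
  {"x": -0.3,"y": 0,"z": 0,"ax": 0,"ay": 0,"az": 0,"hand": 10},
  {"x": -0.3,"y": 0,"z": 0,"ax": 0,"ay": 0,"az": 0,"hand": 10},
])

```text
clock: 7.95
eef_pos: [576.4, -16.8, 36.8]
tcp_rot: [3.142, -0.0, 1.649]
contact_force: [-0.3, 0.0, -1.8]
opening: 0.199
grasp_force: 98.0
```

Emit:
drive_tool([
  {"x": 0,"y": 0,"z": -0.2,"ax": 0,"ay": 0,"az": 0,"hand": 10},
  {"x": -0.01,"y": 0,"z": -0.38,"ax": 0,"ay": 0,"az": 0,"hand": 10},
  {"x": -0.05,"y": 0,"z": -0.65,"ax": 0,"ay": 0,"az": 0,"hand": 10},
  {"x": -0.12,"y": 0,"z": -0.92,"ax": 0,"ay": 0,"az": 0,"hand": 10},
  {"x": -0.22,"y": 0,"z": -1.18,"ax": 0,"ay": 0,"az": 0,"hand": 10},
  {"x": -0.34,"y": 0,"z": -1.43,"ax": 0,"ay": 0,"az": 0,"hand": 10},
  {"x": -0.48,"y": 0,"z": -1.67,"ax": 0,"ay": 0,"az": 0,"hand": 10},
  {"x": -0.48,"y": 0,"z": -1.67,"ax": 0,"ay": 0,"az": 0,"hand": 10},
])

```text
clock: 8.75
eef_pos: [579.9, -41.8, 122.6]
tcp_rot: [3.138, 0.001, 1.649]
contact_force: [-0.6, -0.5, -1.4]
opening: 0.198
grasp_force: 98.0
```

Run:
```python
from h import *
s=monitor.sense();print(s["eef_pos"],s["tcp_rot"],s["contact_force"],s["wrist_torque"])
for th in(0,.6):
    P=[mach([sx*130,-85+170*np.cos(th)-6*np.sin(th),75.5+170*np.sin(th)+6*np.cos(th)]) for sx in(-1,1)]
    print(th,[proj(n,p).round() for n in("side","top") for p in P])
im=imaging.grab_frame("side");hs=cv2.cvtColor(im,cv2.COLOR_RGB2HSV).astype(int)[60:220,220:370]
for A,c in blobs((hs[...,1]<75)&(hs[...,2]>120),(220,60),150): print(A,cv2.boundingRect(c.astype(np.int32)))
```

```text
[579.89179705 -41.76657693 122.57318766] [3.13794260e+00 1.04060612e-03 1.64933685e+00] [-0.59430033 -0.54468437 -1.39307278] [-0.00115669  0.06400972  0.012902  ]
0 [array([334., 189.]), array([241., 188.]), array([386., 244.]), array([375., 163.])]
0.6 [array([334., 153.]), array([239., 153.]), array([402., 237.]), array([390., 151.])]
```

Run:
```python
from h import *
im=imaging.grab_frame("side");o=cv2.imread("pics/side0.png")[:,:,::-1]
print("col 325: row, then, now"); 
for r_ in range(130,215,5): print(r_,o[r_,325],im[r_,325], im[r_,250])
t=imaging.grab_frame("top");o=cv2.imread("pics/top0.png")[:,:,::-1]
print("top row 235")
for c_ in range(370,450,5): print(c_,o[235,c_],t[235,c_])
```

```text
col 325: row, then, now
130 [167 117  51] [177 125  54] [47 40 37]
135 [168 117  50] [179 127  56] [53 39 31]
140 [167 116  52] [178 125  56] [58 30 12]
145 [166 117  52] [174 123  53] [141  73  24]
150 [162 113  48] [175 124  58] [144  78  33]
155 [167 150 127] [69 62 53] [65 58 47]
160 [184 167 142] [43 42 36] [42 42 36]
165 [189 171 147] [43 42 37] [41 41 35]
170 [191 172 147] [83 75 64] [41 40 34]
175 [195 177 151] [84 75 64] [93 85 71]
180 [195 178 152] [87 79 66] [53 50 43]
185 [199 183 155] [43 43 39] [47 46 40]
190 [61 57 50] [71 71 60] [77 77 64]
195 [40 40 34] [41 42 36] [45 43 36]
200 [39 40 35] [43 42 36] [45 45 38]
205 [40 40 33] [42 42 36] [43 44 37]
210 [50 41 30] [54 46 33] [55 46 33]
top row 235
370 [161 128  77] [148 136 112]
375 [158 126  76] [148 136 112]
380 [80 61 36] [148 138 113]
385 [137 143 132] [147 136 111]
390 [179 186 171] [149 138 114]
395 [178 184 166] [149 137 113]
400 [178 186 170] [150 138 113]
405 [179 187 169] [147 136 112]
410 [178 185 167] [141 129 107]
415 [180 184 166] [144 135 116]
420 [177 181 162] [142 132 113]
425 [178 181 163] [158 149 132]
430 [178 180 161] [159 149 133]
435 [178 180 162] [156 146 129]
440 [177 180 162] [158 148 132]
445 [150 119  69] [148 116  67]
```

Emit:
drive_tool([
  {"x": -0.17,"y": 0,"z": -0.22,"ax": 0,"ay": 0,"az": 0,"hand": 10},
  {"x": -0.36,"y": 0,"z": -0.42,"ax": 0,"ay": 0,"az": 0,"hand": 10},
  {"x": -0.57,"y": 0,"z": -0.61,"ax": 0,"ay": 0,"az": 0,"hand": 10},
  {"x": -0.79,"y": 0,"z": -0.77,"ax": 0,"ay": 0,"az": 0,"hand": 10},
  {"x": -1.03,"y": 0,"z": -0.9,"ax": 0,"ay": 0,"az": 0,"hand": 10},
  {"x": -1.29,"y": 0,"z": -1.02,"ax": 0,"ay": 0,"az": 0,"hand": 10},
  {"x": -1.55,"y": 0,"z": -1.11,"ax": 0,"ay": 0,"az": 0,"hand": 10},
  {"x": -1.82,"y": 0,"z": -1.17,"ax": 0,"ay": 0,"az": 0,"hand": 10},
])

```text
clock: 9.7
eef_pos: [585.7, -132.5, 179.3]
tcp_rot: [3.141, 0.0, 1.65]
contact_force: [0.4, 0.8, -2.5]
opening: 0.199
grasp_force: 97.9
```

Emit:
drive_tool([
  {"x": -0.24,"y": 0,"z": -0.03,"ax": 0,"ay": 0,"az": 0,"hand": 10},
  {"x": -0.48,"y": 0,"z": -0.04,"ax": 0,"ay": 0,"az": 0,"hand": 10},
  {"x": -0.72,"y": 0,"z": -0.03,"ax": 0,"ay": 0,"az": 0,"hand": 10},
  {"x": -0.95,"y": 0,"z": 0.0,"ax": 0,"ay": 0,"az": 0,"hand": 10},
  {"x": -1.1,"y": 0,"z": 0.03,"ax": 0,"ay": 0,"az": 0,"hand": 10},
  {"x": -1.1,"y": 0,"z": 0.03,"ax": 0,"ay": 0,"az": 0,"hand": 10},
])

```text
clock: 10.3
eef_pos: [589.8, -187.2, 176.9]
tcp_rot: [-3.141, 0.0, 1.649]
contact_force: [0.5, 0.3, -1.2]
opening: 0.201
grasp_force: 98.0
```

Run:
```python
from h import *
s=monitor.sense();e=RM.inv().apply(s["eef_pos"]-C);print(e,s["tcp_rot"],s["contact_force"],s["opening"])
ty=e[1]-120.5;tz=e[2]+22+10.5
print("theta by tip",np.arctan2(tz-75.5,ty+85))
for th in(1.4,1.6,1.8,1.9): print(th,[proj(n,mach([sx*130,-85+170*np.cos(th),75.5+170*np.sin(th)])).round() for n in("side","top") for sx in(-1,1)])
for n in("side","top"): cv2.imwrite(f"pics/u_{n}.png",imaging.grab_frame(n)[:,:,::-1])
```

```text
[6.26070536e-02 3.83112821e+00 1.76860063e+02] [-3.14115499e+00  2.96167814e-04  1.64915602e+00] [ 0.54596403  0.32721572 -1.18232551] 0.20089892916028343
theta by tip 1.8031068956867473
1.4 [array([334., 111.]), array([240., 111.]), array([445., 228.]), array([431., 138.])]
1.6 [array([333., 104.]), array([242., 104.]), array([458., 226.]), array([443., 136.])]
1.8 [array([333., 100.]), array([243., 100.]), array([470., 225.]), array([455., 136.])]
1.9 [array([333.,  99.]), array([244.,  98.]), array([475., 225.]), array([460., 136.])]
```

View pics/u_side.png

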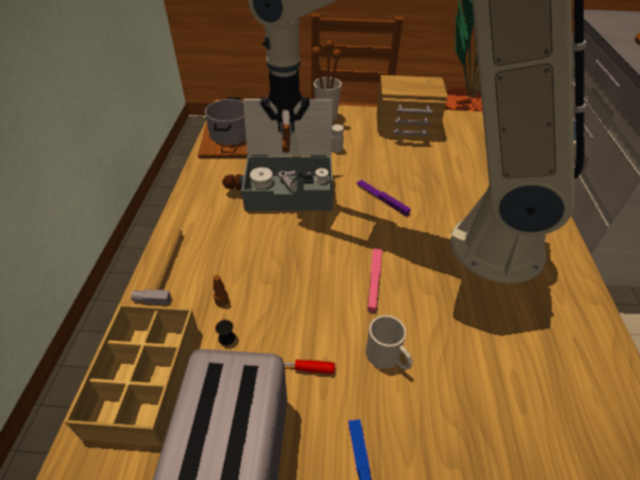

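The side view shows the cover standing open (top edge about row 98), the interior pulleys visible at (262,178) and (322,176), and the pry still held at (286,135). Push it a little farther.

Emit:
drive_tool([
  {"x": -0.1,"y": 0,"z": 0.02,"ax": 0,"ay": 0,"az": 0,"hand": 10},
  {"x": -0.18,"y": 0,"z": 0.04,"ax": 0,"ay": 0,"az": 0,"hand": 10},
  {"x": -0.22,"y": 0,"z": 0.05,"ax": 0,"ay": 0,"az": 0,"hand": 10},
  {"x": -0.22,"y": 0,"z": 0.05,"ax": 0,"ay": 0,"az": 0,"hand": 10},
])

```text
clock: 10.8
eef_pos: [590.7, -197.2, 174.7]
tcp_rot: [-3.142, 0.0, 1.65]
contact_force: [-0.7, 0.4, -1.9]
opening: 0.201
grasp_force: 98.1
```

Run:
```python
from h import *
s=monitor.sense();e=RM.inv().apply(s["eef_pos"]-C);print(e,s["contact_force"])
print("theta by tip",np.arctan2(e[2]+32.5-75.5,e[1]-120.5+85))
go([545,180,150],[np.pi,0,np.pi/2+YAW])
```

```text
[  0.21398442  -6.27695926 174.71018062] [-0.67723346  0.40770983 -1.87283228]
theta by tip 1.8779468810892133
t 10.8 xyz [ 7.593 -0.315  0.493] a [-0.001  0.001 -0.018]
```

Emit:
drive_tool([
  {"x": 0.5,"y": 0,"z": 0,"ax": 0,"ay": 0,"az": 0,"hand": 10},
  {"x": 1.2,"y": 0,"z": 0,"ax": 0,"ay": 0,"az": 0,"hand": 10},
  {"x": 2.0,"y": -0.1,"z": 0,"ax": 0,"ay": 0,"az": 0,"hand": 10},
  {"x": 3.0,"y": -0.2,"z": 0.2,"ax": 0,"ay": 0,"az": 0,"hand": 10},
  {"x": 4.0,"y": -0.3,"z": 0.4,"ax": 0,"ay": 0,"az": 0,"hand": 10},
  {"x": 5.0,"y": -0.3,"z": 0.5,"ax": 0,"ay": 0,"az": 0,"hand": 10},
  {"x": 6.0,"y": -0.3,"z": 0.5,"ax": 0,"ay": 0,"az": 0,"hand": 10},
  {"x": 7.0,"y": -0.3,"z": 0.5,"ax": 0,"ay": 0,"az": 0,"hand": 10},
])

```text
clock: 11.6
eef_pos: [547.9, 150.0, 149.9]
tcp_rot: [3.141, 0.0, 1.65]
contact_force: [0.7, -0.7, -1.8]
opening: 0.194
grasp_force: 98.1
```

Emit:
drive_tool([
  {"x": 0.6,"y": 0,"z": 0.5,"ax": 0,"ay": 0,"az": 0,"hand": 10},
  {"x": 0.6,"y": 0,"z": 1.2,"ax": 0,"ay": 0,"az": 0,"hand": 10},
  {"x": 0.6,"y": 0,"z": 2.0,"ax": 0,"ay": 0,"az": 0,"hand": 10},
  {"x": 0.6,"y": 0,"z": 2.6,"ax": 0,"ay": 0,"az": 0,"hand": 10},
  {"x": 0.6,"y": 0,"z": 2.6,"ax": 0,"ay": 0,"az": 0,"hand": 10},
  {"x": 0.6,"y": 0,"z": 2.6,"ax": 0,"ay": 0,"az": 0,"hand": 10},
])

```text
clock: 12.2
eef_pos: [546.1, 178.0, 20.2]
tcp_rot: [-3.141, 0.0, 1.65]
contact_force: [0.0, 0.1, -0.7]
opening: 0.2
grasp_force: 98.1
```

Run:
```python
from h import *
s=monitor.sense();print(s["eef_pos"],s["tcp_rot"],s["contact_force"],s["qpos"])
im=imaging.grab_frame("side");hs=cv2.cvtColor(im,cv2.COLOR_RGB2HSV)
print([ (r_,im[r_,328].tolist()) for r_ in range(92,110,2)])
```

```text
[546.08146608 177.97628618  20.17555834] [-3.14112859e+00  2.04261257e-04  1.65010321e+00] [ 0.01990894  0.1100642  -0.70551644] [ 3.12507820e-01  5.00687528e-01  1.87158273e+00 -1.31450617e-04
  7.69821108e-01  2.33295398e-01]
[(92, [173, 155, 118]), (94, [171, 152, 115]), (96, [144, 127, 97]), (98, [94, 83, 63]), (100, [84, 74, 57]), (102, [86, 74, 56]), (104, [85, 74, 57]), (106, [84, 74, 56]), (108, [84, 74, 55])]
```

Emit:
drive_tool([
  {"x": 0,"y": 0,"z": 0.4,"ax": 0,"ay": 0,"az": 0,"hand": 10},
  {"x": 0,"y": 0,"z": 0.65,"ax": 0,"ay": 0,"az": 0,"hand": 10},
  {"x": 0,"y": 0,"z": 0.78,"ax": 0,"ay": 0,"az": 0,"hand": 10},
  {"x": 0,"y": 0,"z": 0.83,"ax": 0,"ay": 0,"az": 0,"hand": 10},
  {"x": 0,"y": 0,"z": 0.83,"ax": 0,"ay": 0,"az": 0,"hand": 10},
])

```text
clock: 12.75
eef_pos: [546.2, 178.0, -21.4]
tcp_rot: [3.141, -0.0, 1.65]
contact_force: [-1.1, -0.7, -1.7]
opening: 0.199
grasp_force: 98.2
```

Emit:
drive_tool([
  {"x": 0,"y": 0,"z": 0.02,"ax": 0,"ay": 0,"az": 0,"hand": 10},
  {"x": 0,"y": 0,"z": 0.02,"ax": 0,"ay": 0,"az": 0,"hand": 10},
  {"x": 0,"y": 0,"z": 0.02,"ax": 0,"ay": 0,"az": 0,"hand": 45},
  {"x": 0,"y": 0,"z": 0.02,"ax": 0,"ay": 0,"az": 0,"hand": 45},
  {"x": 0,"y": 0,"z": 0.02,"ax": 0,"ay": 0,"az": 0,"hand": 45},
  {"x": 0,"y": 0,"z": 0.02,"ax": 0,"ay": 0,"az": 0,"hand": 45},
], grip_force=40)

```text
clock: 13.35
eef_pos: [546.0, 178.0, -22.7]
tcp_rot: [3.141, -0.0, 1.65]
contact_force: [0.8, 0.1, 0.4]
opening: 0.525
grasp_force: 0.0
```

Emit:
drive_tool([
  {"x": 0,"y": 0,"z": -0.3,"ax": 0,"ay": 0,"az": 0,"hand": 45},
  {"x": 0,"y": 0,"z": -1.0,"ax": 0,"ay": 0,"az": 0,"hand": 45},
  {"x": 0,"y": 0,"z": -2.0,"ax": 0,"ay": 0,"az": 0,"hand": 45},
  {"x": 0,"y": 0,"z": -3.0,"ax": 0,"ay": 0,"az": 0,"hand": 0},
  {"x": 0,"y": 0,"z": -3.5,"ax": 0,"ay": 0,"az": 0,"hand": 0},
  {"x": 0,"y": 0,"z": -3.5,"ax": 0,"ay": 0,"az": 0,"hand": 0},
  {"x": 0,"y": 0,"z": -3.5,"ax": 0,"ay": 0,"az": 0,"hand": 0},
])

```text
clock: 14.05
eef_pos: [546.1, 178.0, 153.4]
tcp_rot: [3.14, -0.0, 1.65]
contact_force: [-1.2, 1.0, -0.9]
opening: -0.0
grasp_force: 0.0
```

Run:
```python
from h import *
print(mach([-62,28,120]))
go(mach([-62,28,120]),[np.pi,0,YAW])
```

```text
[ 525.93775906 -168.10831403  120.        ]
t 14.05 xyz [-6.869 -0.95   0.664] a [ 1.0000e-02 -1.6000e-02  1.4983e+01]
```

Emit:
drive_tool([
  {"x": -1,"y": -0.2,"z": 0,"ax": 0,"ay": 0,"az": 1.4,"hand": 0},
  {"x": -2,"y": -0.4,"z": 0,"ax": 0,"ay": 0,"az": 2.8,"hand": 0},
  {"x": -3,"y": -0.5,"z": 0,"ax": 0,"ay": 0,"az": 4.2,"hand": 0},
  {"x": -4,"y": -0.6,"z": 0,"ax": 0,"ay": 0,"az": 5.6,"hand": 0},
  {"x": -5,"y": -0.8,"z": 0,"ax": 0,"ay": 0,"az": 7,"hand": 0},
  {"x": -6,"y": -0.95,"z": 0,"ax": 0,"ay": 0,"az": 8.4,"hand": 0},
  {"x": -6.87,"y": -0.95,"z": 0.3,"ax": 0,"ay": 0,"az": 9.8,"hand": 0},
  {"x": -6.87,"y": -0.95,"z": 0.6,"ax": 0,"ay": 0,"az": 11.2,"hand": 0},
])

```text
clock: 14.85
eef_pos: [525.2, -173.2, 121.0]
tcp_rot: [3.141, 0.001, 0.467]
contact_force: [-0.7, 0.2, -0.5]
opening: -0.004
grasp_force: 0.0
```

Emit:
drive_tool([
  {"x": 0,"y": 0,"z": 0,"ax": 0,"ay": 0,"az": 1.4,"hand": 0},
  {"x": 0,"y": 0,"z": 0,"ax": 0,"ay": 0,"az": 2.8,"hand": 0},
  {"x": 0,"y": 0,"z": 0,"ax": 0,"ay": 0,"az": 3.8,"hand": 0},
  {"x": 0,"y": 0,"z": 0,"ax": 0,"ay": 0,"az": 3.8,"hand": 0},
  {"x": 0,"y": 0,"z": 0,"ax": 0,"ay": 0,"az": 3.8,"hand": 0},
])

```text
clock: 15.35
eef_pos: [524.9, -168.0, 121.3]
tcp_rot: [-3.141, 0.002, 0.082]
contact_force: [-0.2, -0.2, -0.6]
opening: 0.0
grasp_force: 0.0
```

Run:
```python
from h import *
s=monitor.sense();print(s["eef_pos"],s["tcp_rot"],RM.inv().apply(s["eef_pos"]-C),s["contact_force"])
go(mach([-62,28,20]),[np.pi,0,YAW])
```

```text
[ 524.89479238 -167.96230705  121.27024826] [-3.14077890e+00  1.94471968e-03  8.24195171e-02] [-63.02773347  28.22991623 121.27024826] [-0.19674922 -0.20606152 -0.59319893]
t 15.35 xyz [0.024 0.006 2.025] a [-0.008  0.019  0.014]
```

Emit:
drive_tool([
  {"x": 0.02,"y": 0,"z": 0.5,"ax": 0,"ay": 0,"az": 0,"hand": 0},
  {"x": 0.02,"y": 0,"z": 0.9,"ax": 0,"ay": 0,"az": 0,"hand": 0},
  {"x": 0.02,"y": 0,"z": 1.3,"ax": 0,"ay": 0,"az": 0,"hand": 0},
  {"x": 0.02,"y": 0,"z": 1.65,"ax": 0,"ay": 0,"az": 0,"hand": 0},
  {"x": 0.02,"y": 0,"z": 1.9,"ax": 0,"ay": 0,"az": 0,"hand": 0},
  {"x": 0.02,"y": 0,"z": 2.0,"ax": 0,"ay": 0,"az": 0,"hand": 0},
  {"x": 0.02,"y": 0,"z": 2.0,"ax": 0,"ay": 0,"az": 0,"hand": 0},
])

```text
clock: 16.05
eef_pos: [526.3, -168.0, 21.7]
tcp_rot: [-3.141, 0.001, 0.08]
contact_force: [0.4, 0.6, 0.4]
opening: 0.0
grasp_force: 0.0
```

Emit:
drive_tool([
  {"x": 0.1,"y": 0,"z": 0,"ax": 0,"ay": 0,"az": 0,"hand": 0},
  {"x": 0.2,"y": 0,"z": 0,"ax": 0,"ay": 0,"az": 0,"hand": 0},
  {"x": 0.3,"y": 0,"z": 0,"ax": 0,"ay": 0,"az": 0,"hand": 0},
  {"x": 0.4,"y": 0,"z": 0,"ax": 0,"ay": 0,"az": 0,"hand": 0},
  {"x": 0.4,"y": 0,"z": 0,"ax": 0,"ay": 0,"az": 0,"hand": 0},
])

```text
clock: 16.55
eef_pos: [547.8, -166.6, 22.7]
tcp_rot: [3.141, -0.001, 0.079]
contact_force: [0.7, -0.6, 0.5]
opening: 0.001
grasp_force: 0.0
```

Run:
```python
from h import *
s=monitor.sense();print(s["eef_pos"],s["tcp_rot"],RM.inv().apply(s["eef_pos"]-C),RM.inv().apply(s["contact_force"]))
im=imaging.grab_frame("side"); cv2.imwrite("pics/v.png",cv2.resize(im[90:220,225:385,::-1],None,fx=5,fy=4.6,interpolation=cv2.INTER_CUBIC))
f=lambda X:((proj("side",mach(X))-[225,90])*[5,4.6]).round()
print("roller top",f([-15,27,64]),"tip",f(RM.inv().apply(s["eef_pos"]-C)+[0,0,23]))
```

```text
[ 547.84645982 -166.62876604   22.66539601] [ 3.14118398e+00 -1.17925202e-03  7.94604849e-02] [-40.04341907  27.70203212  22.66539601] [ 0.70007368 -0.62871721  0.54020235]
roller top [342. 418.] tip [385. 441.]
```

View pics/v.png

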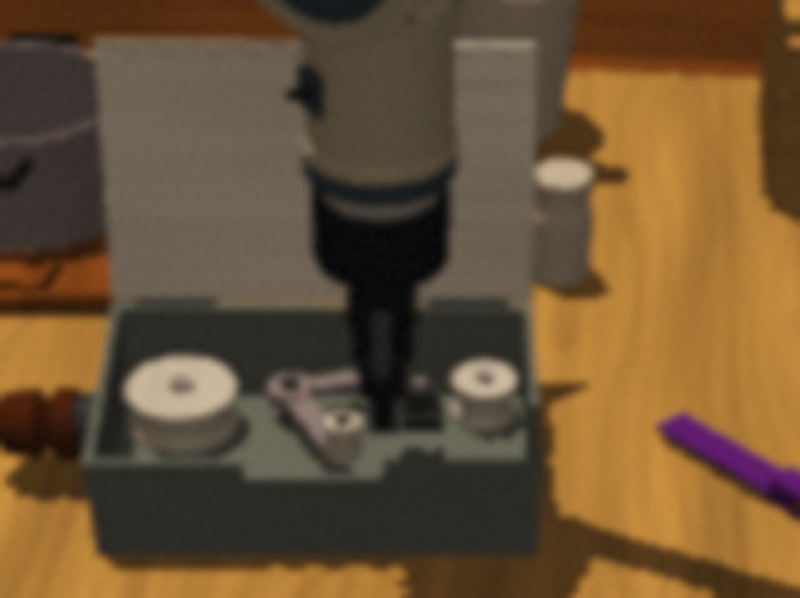

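The closed fingers (tip about crop (385,428)) stand just to the -x side of the roller (342,420). The cover stays open and the roller is free. I'll go 6 mm lower, then push in stages.

Emit:
drive_tool([
  {"x": -0.02,"y": 0,"z": 0.12,"ax": 0,"ay": 0,"az": 0,"hand": 0},
  {"x": -0.02,"y": 0,"z": 0.12,"ax": 0,"ay": 0,"az": 0,"hand": 0},
  {"x": 0.05,"y": 0,"z": 0.12,"ax": 0,"ay": 0,"az": 0,"hand": 0},
  {"x": 0.12,"y": 0,"z": 0.12,"ax": 0,"ay": 0,"az": 0,"hand": 0},
  {"x": 0.2,"y": 0,"z": 0.12,"ax": 0,"ay": 0,"az": 0,"hand": 0},
  {"x": 0.2,"y": 0,"z": 0.12,"ax": 0,"ay": 0,"az": 0,"hand": 0},
])

```text
clock: 17.2
eef_pos: [555.3, -164.9, 15.8]
tcp_rot: [-3.14, 0.003, 0.079]
contact_force: [-4.8, 2.0, 0.8]
opening: 0.0
grasp_force: 2.2
```

Emit:
drive_tool([
  {"x": 0.1,"y": -0.03,"z": 0,"ax": 0,"ay": 0,"az": 0,"hand": 0},
  {"x": 0.2,"y": -0.06,"z": 0,"ax": 0,"ay": 0,"az": 0,"hand": 0},
  {"x": 0.3,"y": -0.08,"z": 0,"ax": 0,"ay": 0,"az": 0,"hand": 0},
  {"x": 0.3,"y": -0.08,"z": 0,"ax": 0,"ay": 0,"az": 0,"hand": 0},
])

```text
clock: 17.6
eef_pos: [569.2, -159.3, 15.7]
tcp_rot: [-3.139, 0.005, 0.079]
contact_force: [-6.7, 3.9, 1.9]
opening: -0.0
grasp_force: 3.1
```

Emit:
drive_tool([
  {"x": 0.1,"y": -0.02,"z": 0,"ax": 0,"ay": 0,"az": 0,"hand": 0},
  {"x": 0.2,"y": -0.04,"z": 0,"ax": 0,"ay": 0,"az": 0,"hand": 0},
  {"x": 0.3,"y": -0.05,"z": 0,"ax": 0,"ay": 0,"az": 0,"hand": 0},
  {"x": 0.3,"y": -0.05,"z": 0,"ax": 0,"ay": 0,"az": 0,"hand": 0},
])

```text
clock: 18.0
eef_pos: [584.5, -155.8, 15.6]
tcp_rot: [-3.14, 0.004, 0.079]
contact_force: [-4.9, 3.0, 0.7]
opening: -0.003
grasp_force: 2.2
```

Run:
```python
from h import *
s=monitor.sense();print(s["tcp_rot"],RM.inv().apply(s["eef_pos"]-C),RM.inv().apply(s["contact_force"]))
```

```text
[-3.13975846  0.00377769  0.07940546] [-2.61352386 35.50683994 15.62950426] [-4.62150191  3.36916063  0.73468695]
```

Emit:
drive_tool([
  {"x": 0.1,"y": 0.02,"z": 0,"ax": 0,"ay": 0,"az": 0,"hand": 0},
  {"x": 0.2,"y": 0.05,"z": 0,"ax": 0,"ay": 0,"az": 0,"hand": 0},
  {"x": 0.3,"y": 0.07,"z": 0,"ax": 0,"ay": 0,"az": 0,"hand": 0},
  {"x": 0.36,"y": 0.08,"z": 0,"ax": 0,"ay": 0,"az": 0,"hand": 0},
  {"x": 0.36,"y": 0.08,"z": 0,"ax": 0,"ay": 0,"az": 0,"hand": 0},
])

```text
clock: 18.5
eef_pos: [602.1, -158.3, 15.5]
tcp_rot: [-3.139, 0.005, 0.079]
contact_force: [-6.9, 3.8, 2.2]
opening: 0.003
grasp_force: 3.5
```

Run:
```python
from h import *
s=monitor.sense();print(s["tcp_rot"],RM.inv().apply(s["eef_pos"]-C),RM.inv().apply(s["contact_force"]))
im=imaging.grab_frame("side"); cv2.imwrite("pics/w.png",im[:,:,::-1])
for a in(.5,.6,.65,.7,.8): print(a,proj("side",mach([20+80*np.sin(a-.45),-45+80*np.cos(a-.45),64])).round(1))
g=cv2.cvtColor(im,cv2.COLOR_RGB2GRAY)
for row in range(176,192,2): print(row,g[row,274:312].tolist())
```

```text
[-3.13933231  0.00492376  0.07929446] [14.71970085 31.58315368 15.51817512] [-6.54832766  4.35445261  2.21380487]
0.5 [280.1 182.4]
0.6 [277.4 182.2]
0.65 [276.  182.1]
0.7 [274.7 181.9]
0.8 [272.1 181.4]
176 [88, 84, 72, 40, 17, 13, 14, 15, 11, 12, 9, 16, 41, 78, 101, 109, 113, 116, 117, 115, 114, 106, 96, 87, 74, 61, 46, 40, 36, 33, 30, 28, 29, 26, 28, 29, 26, 32]
178 [102, 104, 93, 69, 39, 22, 13, 10, 10, 10, 14, 20, 39, 61, 72, 74, 73, 74, 75, 79, 82, 85, 91, 92, 97, 99, 92, 90, 79, 59, 38, 25, 21, 22, 23, 22, 24, 27]
180 [120, 124, 129, 131, 114, 73, 32, 14, 10, 11, 24, 36, 45, 53, 68, 84, 87, 87, 89, 92, 90, 91, 95, 97, 98, 90, 75, 68, 62, 53, 42, 36, 32, 33, 35, 32, 35, 36]
182 [121, 87, 111, 149, 142, 92, 42, 20, 12, 12, 22, 36, 47, 51, 48, 47, 48, 52, 63, 66, 67, 67, 74, 85, 90, 89, 81, 66, 57, 46, 34, 29, 27, 28, 29, 28, 27, 28]
184 [140, 131, 133, 126, 97, 63, 38, 16, 11, 13, 21, 39, 67, 87, 90, 86, 87, 86, 80, 68, 61, 59, 61, 65, 76, 93, 101, 101, 100, 95, 88, 87, 86, 87, 87, 86, 86, 86]
186 [85, 85, 85, 80, 73, 65, 48, 34, 32, 38, 47, 63, 81, 96, 102, 103, 101, 104, 102, 102, 99, 98, 100, 100, 101, 103, 103, 104, 104, 104, 104, 103, 103, 105, 103, 105, 104, 105]
188 [79, 79, 78, 76, 73, 65, 51, 44, 47, 66, 88, 94, 86, 74, 67, 67, 69, 68, 68, 67, 68, 80, 96, 103, 106, 105, 103, 102, 100, 100, 101, 101, 101, 100, 100, 99, 98, 99]
190 [76, 78, 77, 74, 65, 55, 46, 46, 62, 86, 97, 85, 61, 45, 41, 41, 42, 42, 42, 43, 59, 84, 100, 105, 104, 103, 101, 87, 71, 64, 63, 62, 62, 62, 64, 62, 61, 63]
```

Run:
```python
from h import *
im=imaging.grab_frame("side"); hs=cv2.cvtColor(im,cv2.COLOR_RGB2HSV).astype(int)
g=cv2.cvtColor(im,cv2.COLOR_RGB2GRAY); print("hole row182",g[182,268:284].tolist())
s=hs[215:320,240:345]
for A,c in blobs((s[...,1]>150)&(s[...,0]<14)&(s[...,2]<160),(240,215),60):
    print("brown",A,[ray("side",p,15).round()[:2] for p in cv2.boxPoints(cv2.minAreaRect(c))])
o=cv2.imread("pics/side0.png")[:,:,::-1]; d=cv2.absdiff(im,o).max(2)
for n,(u,v) in dict(mug=(386,342),spool=(226,333),slicker=(219,290),awl=(312,366),jar=(291,138),shaker=(337,139),purple=(383,196),pink=(375,280),blue=(360,448)).items():
    print(n,np.median(d[v-14:v+14,u-14:u+14]))
s=monitor.sense();print(s["contact_force"],s["clock"])
```

```text
hole row182 [73, 75, 83, 114, 154, 159, 119, 84, 96, 133, 136, 94, 45, 18, 14, 10]
brown 236.0 [array([548., 262.]), array([560., 145.]), array([541., 144.]), array([531., 261.])]
mug 7.0
spool 6.0
slicker 10.0
awl 11.0
jar 60.0
shaker 11.0
purple 10.0
pink 12.0
blue 10.0
[-7.79064941  4.31966062  2.94479446] 18.6
```

```bash
python3 -c "
from rig import r
print(r.sign_off())"
```

```text
the job is handed in; nothing more can be done
None
```

The job is handed in at about 19 s of the 67 s: the cover was levered up with the pry blade and stays open at about 1.88 rad. The pry is back on the table, and the closed fingers hold the tensioner at about 0.69 rad, past the tooth and short of the stop (both angles estimated from camera and tool pose). The other things look unmoved, except the jar, which was hidden from the camera at the end and not checked.

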